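Push an offcut through the swing flap of the offcut box

ROBOT

A 6-joint arm with a two-finger parallel gripper is mounted at the origin on the work surface. World frame = base frame: x ahead of the robot, y to its left, z up, the work surface at z = 0. Lengths are in m, angles in rad, forces in N, time in s.
With the tool pointing down it reaches from about 0.35 to 0.875 m from the base axis. Payload 4.2 kg.
Tool frame: the origin (TCP) lies midway between the tips of the shut fingers; the grasp point (between the pads) lies 19 mm behind it; z points along the fingers, y is the direction in which the jaws open and shut (so a half turn about z gives the same grasp; the last joint's range is limited). The gripper opens to 87 mm and grips with 3 to 60 N. Pads are 19 mm wide; open, the fingers measure 117 mm over their backs; the gripper's body (75 mm by 190 mm) begins 51 mm behind the grasp point.
Start: joints at [1.424, 0.385, 0.008, 0, -1.194, -0.259], TCP at [0.247, 0.574, 0.223] pointing down, gripper open.
Joint ranges: [-3.14, 3.14], [-1.21, 2.06], [-1.07, 1.41], [-3.16, 2.05], [-2.99, -0.16], [-3.1, 3.1]. Speed limits (rad/s): [2.79, 2.79, 3.14, 3.14, 3.14, 3.14].

INTERFACE

Orientations are given as a rotation vector (axis times angle).
In Python, from bench import sensors, vision, close_job, finder gives the robot as it stands. The module is installed in compiled form; this text tells all that it offers.
- The arm moves only by the tool apply_moves, never from a script. Its argument "plan" is text: rows parted by semicolons, each of 4 numbers parted by spaces: the shift along the tool's x, y, z in units of 120 mm (1.0 is 120 mm), then the turn about the tool's z in units of 0.5 rad (1.0 is 0.5 rad). In form: x y z turn; .... A call has exactly 10 rows; each row is the pose to reach, as a shift and turn from the pose commanded when the call began, along the tool's axes at that moment; what a row does not reach only later rows make up. A row lasts 1/8 s, in which the tool goes at most 62.5 mm and 10.7 degrees, less where a joint would pass 70% of its speed; a pose out of reach is approached as far as the arm can. A call with a number of a shift or a turn outside -1 to 1 is refused whole. A call with a gripper value outside its range is refused whole. "fingers" is the closure, from -1 (fully open) to 1 (shut), set as the call begins (left out, the last holds). The fingers move at their own pace and stop on an object; "force" is the grip in N (left out, the last holds). Time passes only in rows, so rows that repeat a pose let the fingers close, or fill a call up. It gives the time, the measured TCP pose, the force and the opening at its end, in the units of the state.
- sensors.sense(): the state, without advancing time (a new reading comes with each control period).
- vision.camera(name): name is "side" or "top"; returns a dict with "color" (480x640x3 uint8, red, green, blue), "range_z" (480x640 float32, m along the optical axis (not along the pixel's ray), 0 where there is no reading), "intrinsics" (3x3 intrinsics, pixels), "extrinsics" (4x4, takes a point from world to camera coordinates). Camera axes: x right, y up, looking along -z (the intrinsics and any distortion apply to the point x, -y, -z); pixel columns grow to the right and rows downward; lengths in m; the calibration is good to about 2 mm. A picture is of the moment at which its call begins.
- close_job(): hands the job in, once; it reports no verdict.
Trained networks look in the newest picture that a camera, given by its name, has taken for a name from the list of things; names that differ only in an ending like _2 or _b are one class to them, and where a whole thing is asked for, a point or a joint stands for the part that bears it (a point fixed in the world has none). Each returns a list of dicts, best first, with "score" (0 to 1); they miss things now and then, are a little off and sometimes report something else, mostly with a low value. They report only what shows in the picture. A call takes as long as a camera call. They do not tell look-alikes from the thing itself.
- finder.look_for(camera, label): "bbox" ([left, top, width, height] in pixels, round what is visible of it).
- finder.cut_out(camera, label): "region" (480x640 bool, what is visible of it) and "bbox" ([left, top, width, height] in pixels, round what is visible of it).
The state is a dict: "time_s": time; "q": joint angles; "joint_vel": joint speeds; "joint_torque": joint torques, N m; "position": TCP position; "tool_rot": TCP orientation; "ft_force": force on the tool from outside, world axes, zero at the start; "moment": the same for the moment, N m; "gripper_width": finger opening in m.
Only numpy, scipy, OpenCV 4.12 (cv2) and the standard library are available. Lean on these libraries where they do the work, as an engineer would, in place of code of your own. Each camera call takes 0.05 s, during which the arm holds its last target.

TASK

With the fingertips, push the flat rectangular wooden block along the pale deck of the offcut box and in under the swinging flap until it drops into the tray behind, then draw the fingers back out so that the flap swings shut. Only push it: never pick the block up, and leave the round dowel, the stick and everything else on the bench where they are.

Things in the scene. Friction and masses are not known exactly. Their poses are not given: they have to be found in the camera images.
- chute: Offcut box, fixed, open from above. Origin on the bench top below the shut flap, mid-width; x = feeding direction (deck, flap, tray), y left, z up. Pale level deck: top 65 mm above the bench, x -225 to +22 mm, y -165 to 165. Two upright cheeks on it flank the passage: x -30 to 22, inner faces y = +-62, outer +-74, tops 60 mm above the deck. Nothing but the flap spans the passage.
- flap (a joint): Angle of the swing flap: 0 = hanging shut, grows as it swings in towards the tray (+x of the box), at most 1.5; it cannot swing the other way. 25 g, no catch, falls shut by its own weight. Pivots 52 mm above the deck at box x = 0. Sheet 4 mm thick, U-shaped: panel 114 mm wide from 26 to 48 mm below the pivot line, on two side arms 10 mm wide at y = +-52.
- flap_edge (a point): Middle of the flap's lower edge: 48 mm from its pivot line, 4 mm above the deck when shut. Above the panel the flap is cut away over 94 mm in the middle, so upright fingers can follow a piece some 20 mm past the shut flap's plane, pushing the panel up ahead of them.
- deck_lip (a point): Middle of the deck's end (the lip, top edge) over the tray, 22 mm beyond the shut flap; a piece drops off when its middle passes it.
- tray_floor (a point): A point on the tray's floor, mid-width, 78 mm beyond the lip. Tray: floor 8 mm above the bench, inside 153 mm along x (box x 22 to 175), y -100 to 100, walls 85 mm above the bench, open on top.
- block_center (a point): Centre of the flat rectangular block of brown wood to be pushed: 56 mm along its x, 66 mm along its y, 24 mm high, about 75 g, lying flat on the deck; its x points roughly along the feeding direction. The centre lies 12 mm above its underside.
- dowel_center (a point): Bystander: middle of an upright piece of round dowel, 34 mm across, 40 mm tall, standing on the deck at one side. Leave it.
- stick: Bystander: square stick 110 mm along its x, 22 x 22 mm, lying on the deck at the other side; origin at the middle of its underside. Leave it.
- glue: Bystander on the bench: white glue bottle, 56 mm across, 130 mm tall; origin at its base.
- tape: Bystander on the bench: roll of tape lying flat, 90 mm across, 24 mm tall; origin at its base.
- driver: Bystander on the bench: screwdriver lying down.
- screws: Bystander on the bench: glass jar, 64 mm across, 75 mm tall; origin at its base.
- mallet: Bystander on the bench: hammer lying down.
- block: The same block as block_center; this origin lies at the middle of its underside.
Not all that is in view belongs to the job. Leave any green or yellow look-alike of the block alone.

How it is judged:
On the way, in this order (a step that is already met when the one before it is completed fails the run):
1. the block, still on the deck, is pushed in under the flap and swings it open (value of joint flap above 0.4 rad and x of block_center in the frame of chute between -0.04 and 0.035 m and y of block_center in the frame of chute between -0.05 and 0.05 m and z of block_center in the frame of chute above 0.068 m), for 0.05 s.
2. the block has dropped into the tray (x of block_center in the frame of chute between 0.022 and 0.175 m and y of block_center in the frame of chute between -0.1 and 0.1 m and z of block_center in the frame of chute below 0.06 m), for 0.2 s.
At the end, for the whole second after the job is handed in: The block's centre is inside the tray (between the tray's walls, below deck height: under 60 mm above the bench), the block is at rest (under 20 mm/s), and the flap hangs shut (within 0.1 rad) (all of step 2 and value of joint flap below 0.1 rad and linear speed of block below 0.02 m/s); the robot touches nothing.
It fails at once if the block is lifted (its centre more than 25 mm above where it lies on the deck) (z of block_center in the frame of chute above 0.102 m).
It fails at once if a bystander is moved by more than 20 mm (distance of any of dowel_center, stick, glue, tape, driver, screws, mallet from where it was at the start of the episode above 0.02 m).
It also fails if it takes over 38 s, if anything falls off the work surface, if the arm or the gripper's body presses on something with over 40 N, if the wrist force passes 120 N, or if a joint passes its speed limit or range.

## Working session

There is one attempt and no reset: what is moved stays moved. The work goes in short steps, Python scripts to look and compute and a tool call to move; the robot and the scene stay as the last step left them, time stands still between calls to the robot, and variables do not carry over. Pictures are saved under pics/ and viewed, and the job is handed in when it is done.

Besides the shell and the picture viewer there is one more tool, called after "Call:" by a JSON object that holds its "op" and its "data", one argument or row to a line. apply_moves: Moves the arm, as the interface text tells. Its arguments: {"type":"object","properties":{"plan":{"type":"string"},"fingers":{"type":"number"},"force":{"type":"number"}},"required":["plan"]}

```bash
mkdir -p pics; cat > h.py <<'E'
import numpy as np, cv2
from bench import sensors, vision, close_job, finder
def pts(c):
    K=np.array(c["intrinsics"]);E=np.array(c["extrinsics"]);z=c["range_z"].astype(float)
    v,u=np.mgrid[0:480,0:640]
    X=(u-K[0,2])/K[0,0]*z; Y=(v-K[1,2])/K[1,1]*z
    P=np.stack([X,-Y,-z,np.ones_like(z)],-1)
    W=P@np.linalg.inv(E).T
    W=W[...,:3]; W[z==0]=np.nan
    return W
def save(c,n): cv2.imwrite('pics/'+n,c["color"][:,:,::-1])
E
python3 - <<'E'
from h import *
print(sensors.sense())
for n in("top","side"):
    c=vision.camera(n); save(c,n+'0.png'); np.savez(n+'0.npz',**c); print(n,c["intrinsics"],c["extrinsics"],c.keys())
    W=pts(c)
    for l in("block","chute","flap","dowel_center","stick","glue","tape","screws"):
        for r in finder.cut_out(n,l)[:2]:
            m=r["region"]; print(l,round(r["score"],2),r["bbox"],np.nanmedian(W[m],0).round(3))
E
```

```text
{'time_s': 0.0, 'q': array([ 1.42356008e+00,  3.85516437e-01,  6.60081203e-03, -5.09654633e-04,
       -1.19399347e+00, -2.58601048e-01]), 'joint_vel': array([ 4.23020849e-05,  1.05796806e-03,  2.07465086e-03, -7.70672190e-04,
       -1.09670900e-03,  4.64556264e-05]), 'joint_torque': array([ 2.90167027e-04, -3.90660417e+01,  1.87409198e+01,  4.21982646e+00,
        1.10319606e-02, -1.86077118e-04]), 'position': array([0.24648223, 0.57367311, 0.22147245]), 'tool_rot': array([ 3.07498363e+00, -6.32980515e-01, -5.57857445e-04]), 'ft_force': array([-0.42453775,  0.10273616,  0.02714501]), 'moment': array([-0.01209989,  0.02172845,  0.01151986]), 'gripper_width': 0.08710076039948286}
top [[596.32171003   0.         314.21750049]
 [  0.         596.32171003 244.20011555]
 [  0.           0.           1.        ]] [[ 0.02273406 -0.99964051 -0.01421342  0.01792094]
 [ 0.9973057   0.02168454  0.07007933 -0.58208721]
 [-0.06974593 -0.01576831  0.99744016 -1.56224312]
 [ 0.          0.          0.          1.        ]] dict_keys(['color', 'range_z', 'intrinsics', 'extrinsics'])
block 0.85 [280
[... 979 characters left out ...]
keys(['color', 'range_z', 'intrinsics', 'extrinsics'])
block 0.85 [269.3, 192.7, 26.2, 20.7] [0.657 0.296 0.022]
block 0.71 [198.6, 245.8, 29.9, 28.2] [0.37  0.21  0.021]
flap 0.52 [333.3, 200.4, 29.1, 30.5] [0.681 0.058 0.085]
flap 0.29 [293.8, 221.9, 31.0, 21.3] [0.56  0.063 0.087]
dowel_center 0.65 [351.0, 254.6, 15.3, 15.4] [ 0.578 -0.099  0.094]
stick 0.8 [266.1, 202.6, 38.0, 26.4] [0.582 0.174 0.083]
glue 0.85 [173.5, 172.5, 22.6, 47.5] [0.438 0.442 0.06 ]
glue 0.6 [333.7, 200.4, 28.5, 32.0] [0.681 0.062 0.082]
tape 0.6 [228.4, 184.0, 34.5, 17.3] [0.639 0.423 0.015]
tape 0.23 [470.2, 313.3, 31.9, 42.4] [ 0.629 -0.431  0.053]
screws 0.65 [469.6, 314.3, 34.3, 42.5] [ 0.629 -0.43   0.054]
```

```bash
python3 - <<'E'
from h import *
c=dict(np.load('top0.npz')); 
im=cv2.resize(c["color"][120:310,210:410],None,fx=3.8,fy=3.1,interpolation=cv2.INTER_CUBIC)
im=cv2.resize(c["color"][120:310,210:410],None,fx=3,fy=3,interpolation=cv2.INTER_CUBIC)
cv2.imwrite('pics/topz.png',im[:,:,::-1])
c=dict(np.load('side0.npz')); im=cv2.resize(c["color"][140:320,180:440],None,fx=3,fy=3,interpolation=cv2.INTER_CUBIC)
cv2.imwrite('pics/sidez.png',im[:,:,::-1])
E
```

```text
(no output)
```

View pics/topz.png

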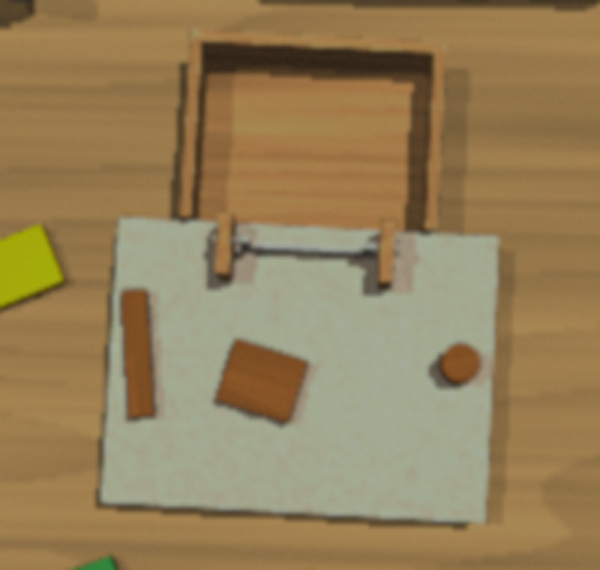

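View pics/sidez.png

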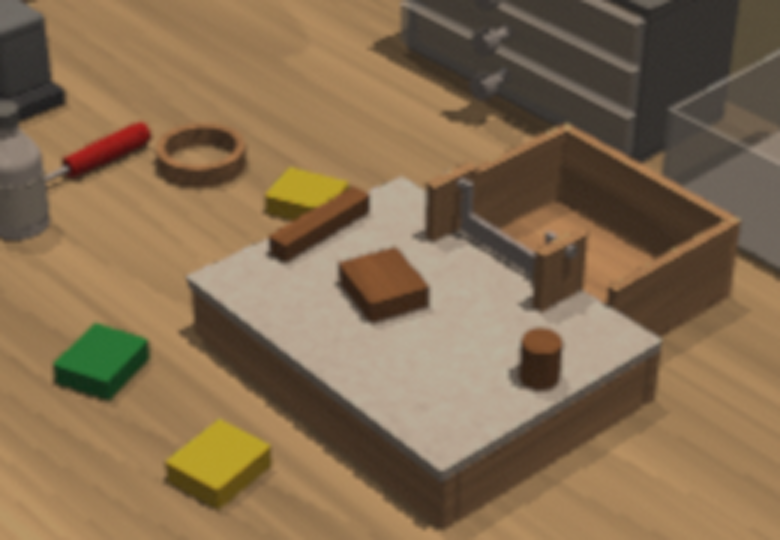

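View pics/top0.png

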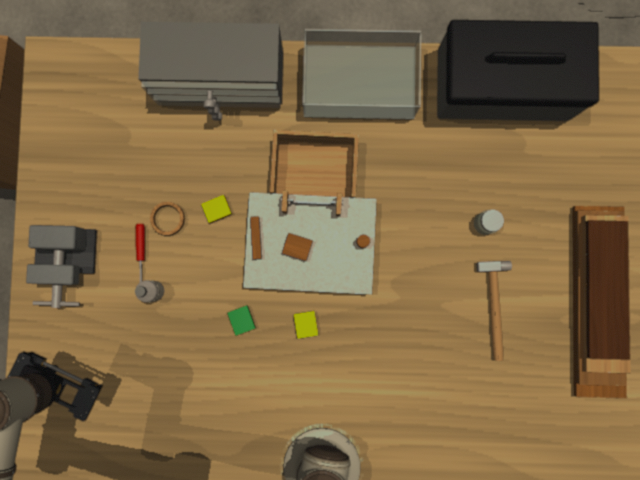

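The top view shows the deck at about x 245–376, y 193–294. The brown block is at about (297,247), turned and left of centre. The stick is on the left (256,238), the dowel on the right (363,241) and the flap at about (313,202). The green and yellow look-alikes lie on the bench. Next I fit the poses.

```bash
python3 - <<'E'
from h import *
c=dict(np.load('top0.npz')); W=pts(c); col=c["color"].astype(int)
K=c["intrinsics"];E=c["extrinsics"];Ei=np.linalg.inv(E)
def ray(u,v,z):
    d=Ei[:3,:3]@np.array([(u-K[0,2])/K[0,0],-(v-K[1,2])/K[1,1],-1]);o=Ei[:3,3];return o+d*(z-o[2])/d[2]
hsv=cv2.cvtColor(c["color"],cv2.COLOR_RGB2HSV)
# deck: pale, rect
z=W[...,2]; box=np.zeros(z.shape,bool); box[185:300,238:382]=1
deck=box&(hsv[...,1]<70)&(col.sum(-1)>300)&(abs(z-.065)<.012)
print(deck.sum(), np.nanmedian(z[deck]))
def fit(m,zz):
    m=m.astype(np.uint8); n,l,s,_=cv2.connectedComponentsWithStats(m); k=1+np.argmax(s[1:,4]); m=(l==k).astype(np.uint8)
    cs,_=cv2.findContours(m,cv2.RETR_EXTERNAL,cv2.CHAIN_APPROX_NONE); p=max(cs,key=len)[:,0]
    w=np.array([ray(u,v,zz)[:2] for u,v in p],np.float32)
    return w,cv2.minAreaRect(w)
w,r=fit(deck,.065); print('deck',r, cv2.boxPoints(r).round(4).tolist())
brown=box&(hsv[...,1]>110)&(z>.075)
vis=cv2.resize((brown*255).astype(np.uint8)[180:300,230:390],None,fx=4,fy=4); 
sub=brown.copy(); sub[:,:278]=0; sub[:,318:]=0; sub[:228]=0
w,r=fit(sub,.089); print('block',r, cv2.boxPoints(r).round(4).tolist(), w.mean(0))
for nm,(a,b,e,f),zz in (('stick',(248,266,212,265),.087),('dowel',(354,375,230,252),.105)):
    s=brown.copy(); t=np.zeros_like(s); t[e:f,a:b]=1; w,r=fit(s&t,zz); print(nm,r)
for nm,(a,b,e,f) in (('chkL',(278,292,188,216)),('chkR',(332,346,190,218))):
    t=np.zeros_like(box); t[e:f,a:b]=1; m=t&(z>.115); print(nm,m.sum(),np.nanmin(W[m],0),np.nanmax(W[m],0),np.nanmean(W[m],0))
t=np.zeros_like(box); t[198:210,292:332]=1; m=t&(z>.075); print('flap',m.sum(),np.nanmean(W[m],0)); 
q=W[m]; print(np.polyfit(q[:,1],q[:,0],1))
E
```

```text
10354 0.0658598677403972
deck ((0.5823633670806885, 0.041377708315849304), (0.329623281955719, 0.24781085550785065), 88.13967895507812) [[0.45320001244544983, -0.1193000003695488], [0.7009000182151794, -0.1273999959230423], [0.7116000056266785, 0.2020999938249588], [0.46389999985694885, 0.210099995136261]]
block ((0.5694787502288818, 0.07379189133644104), (0.06460051983594894, 0.054296791553497314), 73.84786224365234) [[0.5343999862670898, 0.0502999983727932], [0.5866000056266785, 0.03519999980926514], [0.6044999957084656, 0.09730000048875809], [0.5523999929428101, 0.11240000277757645]] [0.56949    0.07388085]
stick ((0.5909155607223511, 0.17951911687850952), (0.10617609322071075, 0.020957445725798607), 5.0848188400268555)
dowel ((0.5863631963729858, -0.09273388236761093), (0.028362488374114037, 0.03206900507211685), 46.24068832397461)
chkL 124 [0.65530595 0.08970148 0.11628574] [0.7060246  0.11498346 0.13607224] [0.68129602 0.10534618 0.12517433]
chkR 119 [ 0.65051286 -0.03771016  0.11741537] [ 0.7019736  -0.01261939  0.13249643] [ 0.6769315  -0.02854699  0.12513789]
flap 103 [0.68255589 0.03952962 0.09145848]
[0.0338206  0.68121897]
```

Measured poses:

| Item | Measurement |
|---|---|
| Box origin | about (0.684, 0.038), yaw −1.9°. Deck size and cheek positions agree |
| Block in box frame | about (−115, +32) mm, yaw −14° to the box |

Pushing straight along the block's own x axis takes it to y ≈ 0 at the flap, so one straight, flat push should work. I'll travel there high up first.

Call:
{"op": "apply_moves", "data": {
  "plan": "0.06 0.05 0 0; 0.16 0.12 0 0; 0.27 0.21 0 0; 0.38 0.3 0 0; 0.5 0.38 0 0; 0.61 0.47 0 0; 0.72 0.55 0 0; 0.82 0.63 0 0; 0.91 0.7 0 0; 0.91 0.7 0 0",
  "fingers": 0.31,
  "force": 20
}}

```text
time_s: 2.15
position: [0.3143, 0.4532, 0.2227]
tool_rot: [-3.077, 0.635, 0.0]
ft_force: [-0.7, 0.6, -0.3]
gripper_width: 0.0301
```

Call:
{"op": "apply_moves", "data": {
  "plan": "0.06 0.05 0 0; 0.16 0.12 0 0; 0.27 0.21 0 0; 0.38 0.3 0 0; 0.5 0.38 0 0; 0.61 0.47 0 0; 0.72 0.55 0 0; 0.82 0.63 0 0; 0.91 0.7 0 0; 0.91 0.7 0 0"
}}

```text
time_s: 3.4
position: [0.3815, 0.3329, 0.2226]
tool_rot: [-3.077, 0.635, -0.0]
ft_force: [-0.1, -0.0, 0.8]
gripper_width: 0.0301
```

Call:
{"op": "apply_moves", "data": {
  "plan": "0.06 0.05 0 0; 0.16 0.12 0 0; 0.27 0.21 0 0; 0.38 0.3 0 0; 0.5 0.38 0 0; 0.61 0.47 0 0; 0.72 0.55 0 0; 0.82 0.63 0 0; 0.91 0.7 0 0; 0.91 0.7 0 0"
}}

```text
time_s: 4.65
position: [0.4486, 0.2126, 0.2225]
tool_rot: [3.077, -0.635, -0.0]
ft_force: [-0.4, 0.4, 0.9]
gripper_width: 0.0302
```

Call:
{"op": "apply_moves", "data": {
  "plan": "0.06 0.05 0 0; 0.16 0.12 0 -0.05; 0.27 0.21 0 -0.1; 0.38 0.3 0 -0.15; 0.5 0.4 0 -0.2; 0.61 0.49 0 -0.25; 0.72 0.58 0 -0.25; 0.82 0.65 0 -0.25; 0.9 0.72 0 -0.25; 0.9 0.72 0 -0.25"
}}

```text
time_s: 5.9
position: [0.5136, 0.0906, 0.2224]
tool_rot: [3.11, -0.442, -0.0]
ft_force: [0.1, -0.3, 0.4]
gripper_width: 0.0299
```

Call:
{"op": "apply_moves", "data": {
  "plan": "0 0 0.08 0; 0 0 0.2 0; 0 0 0.32 0; 0 0 0.44 0; 0 0 0.56 0; 0 0 0.66 0; 0 0 0.74 0; 0 0 0.8 0; 0 0 0.83 0; 0 0 0.83 0"
}}

```text
time_s: 7.15
position: [0.5134, 0.0914, 0.1229]
tool_rot: [-3.111, 0.44, -0.0]
ft_force: [0.2, -0.0, -0.8]
gripper_width: 0.0301
```

```bash
python3 - <<'E'
from h import *
s=sensors.sense();print(s["position"],s["tool_rot"],s["ft_force"])
for n in("top","side"):
    c=vision.camera(n); np.savez(n+'1.npz',**c)
    r=dict(top=(150,310,220,400),side=(140,320,180,440))[n]
    im=cv2.resize(c["color"][r[0]:r[1],r[2]:r[3]],None,fx=3,fy=3,interpolation=cv2.INTER_CUBIC)
    cv2.imwrite(f'pics/{n}1.png',im[:,:,::-1])
E
```

```text
[0.5134027  0.09136955 0.12293276] [-3.11066206e+00  4.39702559e-01 -1.23952905e-04] [ 0.15438724 -0.01559468 -0.75285614]
```

View pics/top1.png

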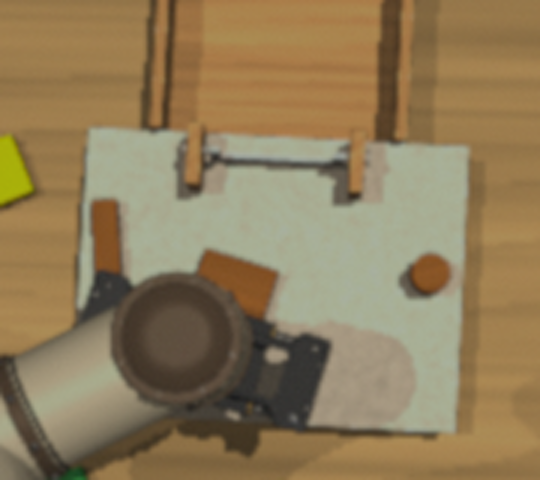

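View pics/side1.png

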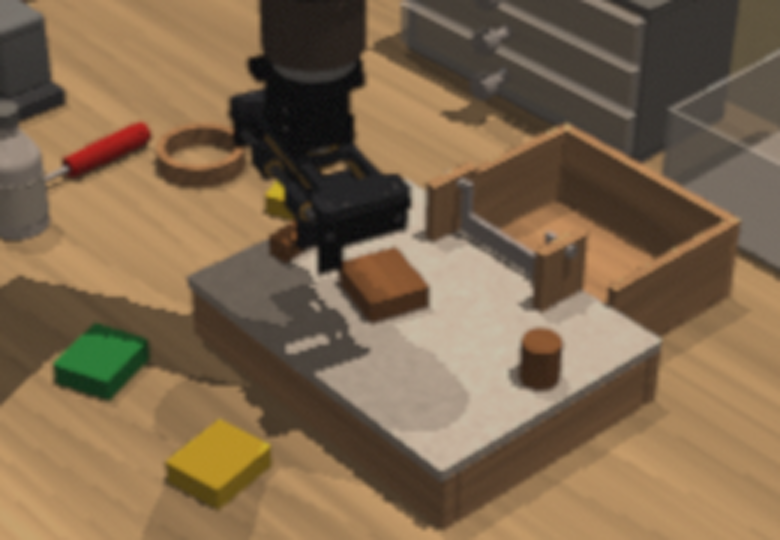

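Fingers are square behind the block, with clear gaps to the stick, dowel and cheeks. Lowering to about 9 mm above the deck, then a slow push.

Call:
{"op": "apply_moves", "data": {
  "plan": "0 0 0.05 0; 0 0 0.12 0; 0 0 0.2 0; 0 0 0.27 0; 0 0 0.33 0; 0 0 0.37 0; 0 0 0.4 0; 0 0 0.41 0; 0 0 0.41 0; 0 0 0.41 0"
}}

```text
time_s: 8.5
position: [0.5135, 0.0914, 0.074]
tool_rot: [-3.11, 0.44, -0.001]
ft_force: [-0.1, -0.4, 1.0]
gripper_width: 0.0298
```

Call:
{"op": "apply_moves", "data": {
  "plan": "0.04 0 0 0; 0.1 0 0 0; 0.17 0 0 0; 0.24 0 0 0; 0.32 0 0 0; 0.4 0 0 0; 0.48 0 0 0; 0.55 0 0 0; 0.6 0 0 0; 0.6 0 0 0"
}}

```text
time_s: 9.75
position: [0.583, 0.0713, 0.0737]
tool_rot: [-3.11, 0.44, -0.001]
ft_force: [-0.2, 0.5, -0.9]
gripper_width: 0.0302
```

```bash
python3 - <<'E'
from h import *
s=sensors.sense();print(s["position"],s["tool_rot"],s["ft_force"])
for n in("top","side"):
    c=vision.camera(n); np.savez(n+'2.npz',**c)
    r=dict(top=(150,310,220,400),side=(140,320,180,440))[n]
    im=cv2.resize(c["color"][r[0]:r[1],r[2]:r[3]],None,fx=3,fy=3,interpolation=cv2.INTER_CUBIC)
    cv2.imwrite(f'pics/{n}2.png',im[:,:,::-1])
E
```

```text
[0.5829814  0.07131897 0.07370638] [-3.11046651e+00  4.40119920e-01 -5.85604836e-04] [-0.16628497  0.50091666 -0.89443489]
```

View pics/top2.png

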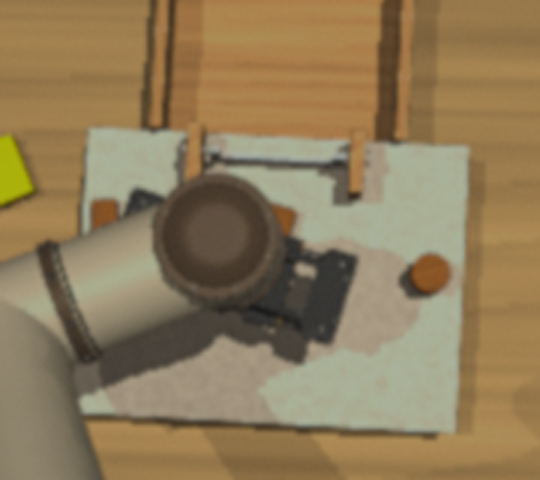

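View pics/side2.png

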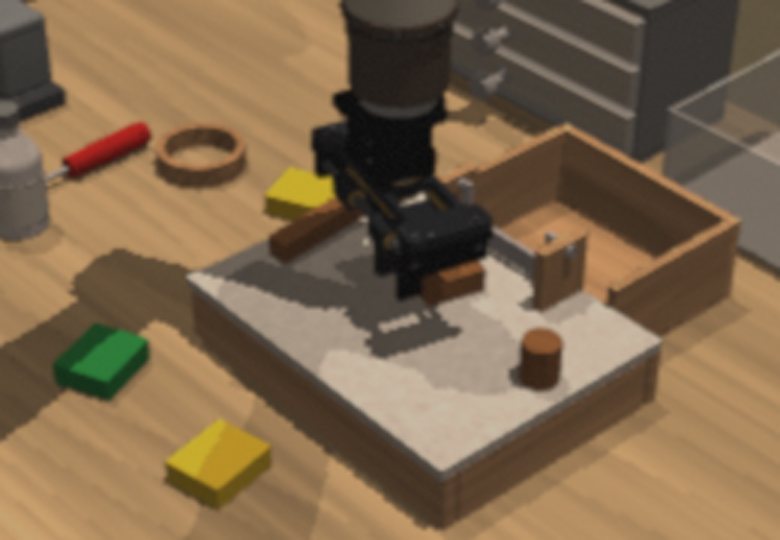

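The block moves squarely with the fingers and stick and dowel are untouched. Next I push it in under the flap.

Call:
{"op": "apply_moves", "data": {
  "plan": "0.03 0 0 0; 0.08 0 0 0; 0.14 0 0 0; 0.2 0 0 0; 0.27 0 0 0; 0.34 0 0 0; 0.41 0 0 0; 0.47 0 0 0; 0.5 0 0 0; 0.5 0 0 0"
}}

```text
time_s: 11.1
position: [0.6405, 0.0547, 0.0736]
tool_rot: [-3.111, 0.44, -0.001]
ft_force: [0.3, 0.5, -0.0]
gripper_width: 0.0302
```

```bash
python3 - <<'E'
from h import *
s=sensors.sense();print(s["position"],s["tool_rot"],s["ft_force"])
for n in("side",):
    c=vision.camera(n); np.savez(n+'3.npz',**c)
    r=dict(top=(150,310,220,400),side=(140,320,180,440))[n]
    im=cv2.resize(c["color"][r[0]:r[1],r[2]:r[3]],None,fx=3,fy=3,interpolation=cv2.INTER_CUBIC)
    cv2.imwrite(f'pics/{n}3.png',im[:,:,::-1])
E
```

```text
[0.64051928 0.05469823 0.07364908] [-3.11054776e+00  4.39819043e-01 -6.92416482e-04] [ 0.2710676   0.53456039 -0.02737736]
```

View pics/side3.png

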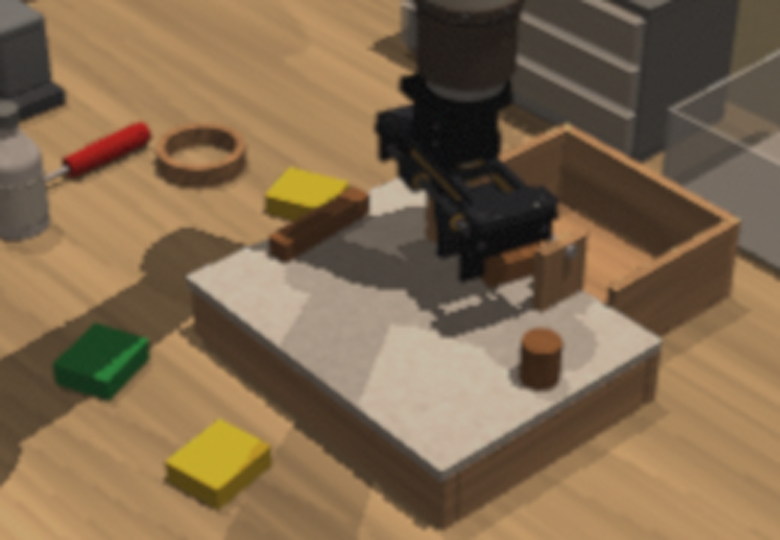

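The block's tail is between the cheeks and its centre is at about (−8, +6) mm in the box frame. Pushing on past the lip.

Call:
{"op": "apply_moves", "data": {
  "plan": "0.03 0 0 0; 0.08 0 0 0; 0.13 0 0 0; 0.19 0 0 0; 0.25 0 0 0; 0.31 0 0 0; 0.36 0 0 0; 0.4 0 0 0; 0.43 0 0 0; 0.43 0 0 0"
}}

```text
time_s: 12.4
position: [0.6883, 0.0406, 0.0737]
tool_rot: [3.11, -0.439, -0.005]
ft_force: [-4.7, 1.2, 3.1]
gripper_width: 0.03
```

```bash
python3 - <<'E'
from h import *
s=sensors.sense();print(s["position"],s["tool_rot"],s["ft_force"])
for n in("side","top"):
    c=vision.camera(n); np.savez(n+'4.npz',**c)
    r=dict(top=(110,270,220,400),side=(140,320,180,440))[n]
    im=cv2.resize(c["color"][r[0]:r[1],r[2]:r[3]],None,fx=3,fy=3,interpolation=cv2.INTER_CUBIC)
    cv2.imwrite(f'pics/{n}4.png',im[:,:,::-1])
E
```

```text
[0.68834944 0.04059389 0.07367786] [ 3.11011052 -0.43930257 -0.00536484] [-4.73407857  1.19864239  3.08795826]
```

View pics/side4.png

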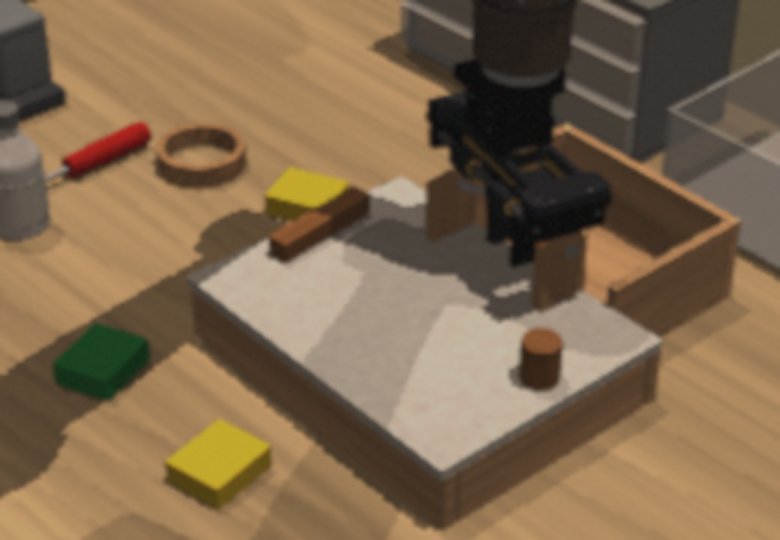

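View pics/top4.png

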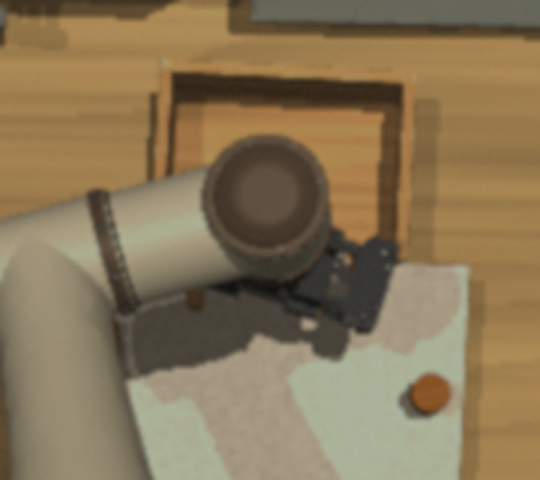

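A 5 N push-back shows at the end; the tipped block may be held between lip and fingers, hidden below the gripper. I'll ease back 20 mm and look.

Call:
{"op": "apply_moves", "data": {
  "plan": "-0.02 0 0 0; -0.05 0 0 0; -0.08 0 0 0; -0.11 0 0 0; -0.14 0 0 0; -0.16 0 0 0; -0.17 0 0 0; -0.17 0 0 0; -0.17 0 0 0; -0.17 0 0 0"
}}

```text
time_s: 13.75
position: [0.6702, 0.0461, 0.0738]
tool_rot: [-3.111, 0.44, -0.0]
ft_force: [-0.2, -0.1, 0.6]
gripper_width: 0.03
```

```bash
python3 - <<'E'
from h import *
s=sensors.sense();print(s["position"],s["tool_rot"],s["ft_force"])
for n in("side","top"):
    c=vision.camera(n); np.savez(n+'5.npz',**c)
    r=dict(top=(110,270,220,400),side=(140,320,240,440))[n]
    im=cv2.resize(c["color"][r[0]:r[1],r[2]:r[3]],None,fx=3,fy=3,interpolation=cv2.INTER_CUBIC)
    cv2.imwrite(f'pics/{n}5.png',im[:,:,::-1])
E
```

```text
[0.67024078 0.04611955 0.07375481] [-3.11064262e+00  4.39693574e-01 -1.79129012e-04] [-0.19475404 -0.11232884  0.60913015]
```

View pics/side5.png

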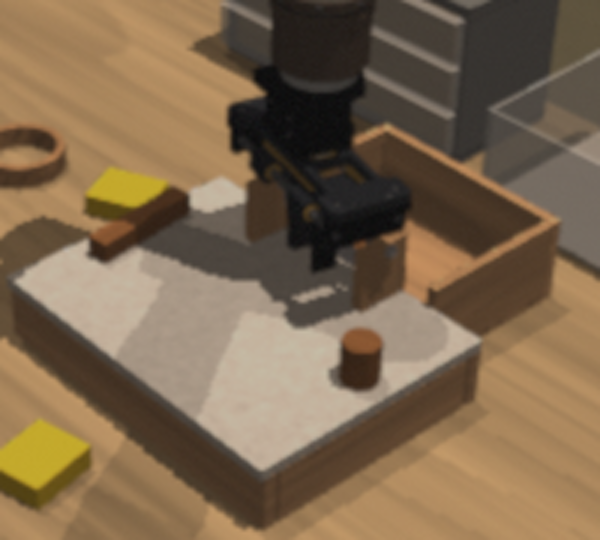

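View pics/top5.png

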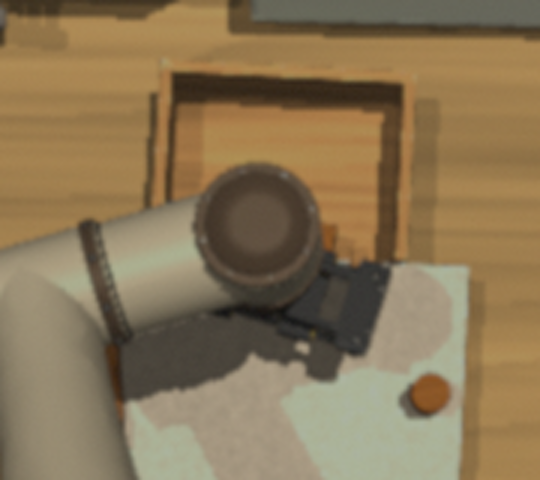

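```bash
python3 - <<'E'
from h import *
for n,(a,b,e,f),s in(("top",(320,364,215,275),(220,110)),("side",(370,412,230,262),(240,140))):
    c=dict(np.load(n+'5.npz'));W=pts(c)
    O=np.array([.6838,.0381]);
    for v in range(e,f,6):
        row=[]
        for u in range(a,b,6):
            w=W[s[1]+v//3,s[0]+u//3]; d=w[:2]-O; row.append('%d,%d,%d'%tuple(1000*np.array([d[0]*.9995-d[1]*.0325,d[0]*.0325+d[1],w[2]])))
        print(v,' | '.join(row))
E
```

```text
215 -5,-34,437 | 72,-38,3 | 70,-43,12 | 72,-48,4 | 73,-54,3 | 72,-59,7 | 72,-64,9 | 72,-70,10
221 -8,-34,434 | 64,-38,13 | 66,-43,4 | 67,-49,4 | 65,-54,13 | 66,-59,11 | 66,-65,10 | 66,-70,16
227 -11,-34,428 | 51,-38,61 | 51,-43,62 | 60,-49,13 | 61,-54,4 | 61,-60,10 | 62,-65,4 | 61,-70,12
233 -16,-35,434 | 45,-38,65 | 45,-44,68 | 48,-49,53 | 56,-55,3 | 56,-60,8 | 56,-65,8 | 56,-71,9
239 -19,-35,430 | 40,-39,62 | 39,-44,69 | 50,-49,5 | 50,-55,6 | 50,-60,10 | 51,-66,7 | 51,-71,9
245 -21,-35,414 | 35,-39,61 | 35,-44,65 | 44,-50,9 | 44,-55,11 | 45,-60,9 | 46,-66,2 | 45,-71,11
251 -21,-35,387 | 13,-39,168 | 30,-44,60 | 39,-50,9 | 38,-55,14 | 39,-61,8 | 40,-66,4 | 40,-71,10
257 -20,-35,356 | -18,-39,344 | 8,-44,172 | 9,-49,166 | 34,-56,8 | 34,-61,9 | 17,-64,121 | 16,-69,127
263 -22,-35,342 | 1,-40,183 | 4,-45,167 | 5,-49,163 | 19,-55,68 | 20,-61,64 | 11,-65,126 | 3,-68,183
269 -26,-36,341 | -4,-40,189 | -3,-45,189 | -2,-50,185 | -3,-54,189 | 0,-59,165 | 0,-64,163 | -2,-69,188
230 -33,-80,156 | -24,-77,151 | -20,-81,151 | -11,-79,146 | -6,-81,145 | -2,-84,145 | 151,45,8
236 -32,-79,149 | -27,-81,148 | -20,-81,145 | 3,-66,127 | 10,-66,124 | 14,-69,123 | 18,-72,123
242 -6,-55,119 | -5,-61,122 | -3,-66,124 | -1,-71,125 | 4,-72,123 | 13,-71,118 | 138,32,7
248 -14,-63,121 | -13,-69,124 | -10,-73,124 | -3,-73,121 | 2,-75,120 | 12,-72,114 | 131,25,7
254 -25,-73,125 | -17,-74,122 | -10,-73,118 | -8,-79,121 | 2,-75,113 | 13,-72,107 | 125,19,6
260 -19,-68,114 | -16,-72,114 | -6,-71,109 | -4,-75,111 | 9,-69,101 | 14,-72,100 | 118,12,6
```

The block has dropped and stands on end in the tray. Its top is at z ≈ 64 mm and x ≈ 30–52 mm, so its centre is at about 36 mm height. Drawing the fingers straight back out.

Call:
{"op": "apply_moves", "data": {
  "plan": "-0.04 0 0 0; -0.1 0 0 0; -0.18 0 0 0; -0.26 0 0 0; -0.35 0 0 0; -0.44 0 0 0; -0.53 0 0 0; -0.61 0 0 0; -0.67 0 0 0; -0.7 0 0 0"
}}

```text
time_s: 15.1
position: [0.5891, 0.0696, 0.0738]
tool_rot: [-3.111, 0.439, -0.0]
ft_force: [0.1, 0.3, -0.1]
gripper_width: 0.0299
```

Call:
{"op": "apply_moves", "data": {
  "plan": "0 0 -0.05 0; 0 0 -0.15 0; 0 0 -0.28 0; 0 0 -0.4 0; 0 0 -0.52 0; 0 0 -0.65 0; -0.2 0 -0.75 0; -0.4 0 -0.8 0; -0.6 0 -0.8 0; -0.7 0 -0.8 0"
}}

```text
time_s: 16.35
position: [0.5079, 0.0929, 0.1705]
tool_rot: [-3.11, 0.439, -0.001]
ft_force: [0.6, 0.2, -0.4]
gripper_width: 0.03
```

```bash
python3 - <<'E'
from h import *
s=sensors.sense();print(s["position"],s["joint_vel"].round(3),s["ft_force"])
O=np.array([.6838,.0381])
for n in("side","top"):
    c=vision.camera(n); np.savez(n+'6.npz',**c);W=pts(c)
    for l in("block","flap","dowel_center","stick"):
        for q in finder.cut_out(n,l)[:2]:
            w=W[q["region"]]; print(n,l,round(q["score"],2),q["bbox"],np.nanmedian(w,0).round(3))
    r=dict(top=(110,270,220,400),side=(140,320,240,440))[n]
    im=cv2.resize(c["color"][r[0]:r[1],r[2]:r[3]],None,fx=3,fy=3,interpolation=cv2.INTER_CUBIC)
    cv2.imwrite(f'pics/{n}6.png',im[:,:,::-1])
d=W[...,:2]-O; X=d[...,0]-.0325*d[...,1];Y=d[...,1]+.0325*d[...,0];Z=W[...,2]
m=(X>26)&0 if 0 else (X>.026)&(X<.17)&(abs(Y)<.095)&(Z>.03)&(Z<.12)
print('block top',m.sum(),X[m].min(),X[m].max(),Y[m].min(),Y[m].max(),np.median(Z[m]))
m=(abs(X)<.06)&(abs(Y)<.04)&(Z>.08)&(Z<.14)
print('flap',m.sum(),X[m].min(),X[m].max(),np.median(X[m]),np.median(Z[m]))
E
```

```text
[0.50792225 0.09290991 0.17052968] [ 0.127 -0.125 -0.182  0.008  0.068 -0.13 ] [ 0.62523786  0.2246884  -0.41491386]
side block 0.7 [234.9, 280.2, 34.6, 29.4] [0.363 0.042 0.022]
side block 0.66 [198.4, 246.1, 32.1, 27.5] [0.371 0.211 0.021]
side flap 0.54 [334.7, 203.0, 18.5, 27.4] [0.681 0.06  0.084]
side dowel_center 0.76 [349.8, 251.8, 14.7, 17.1] [ 0.577 -0.099  0.094]
side dowel_center 0.28 [332.9, 201.2, 31.0, 30.1] [0.681 0.061 0.084]
side stick 0.6 [267.1, 202.9, 35.6, 24.0] [0.573 0.173 0.08 ]
top block 0.9 [201.1, 192.1, 30.0, 32.1] [0.67  0.293 0.025]
top block 0.64 [304.1, 179.3, 28.4, 18.1] [0.725 0.021 0.063]
top flap 0.47 [289.3, 202.9, 45.3, 1.7] [0.681 0.028 0.093]
top dowel_center 0.68 [359.5, 236.7, 15.7, 11.3] [ 0.586 -0.093  0.106]
top stick 0.5 [252.7, 214.9, 8.4, 28.4] [0.613 0.18  0.087]
block top 279 0.027543601749653136 0.06214949606579448 -0.04936089242910375 0.018660376513226426 0.06385508898455927
flap 66 -0.0036325017590558358 0.0016457209740588323 -0.001475956927795873 0.09047973121678365
```

View pics/side6.png

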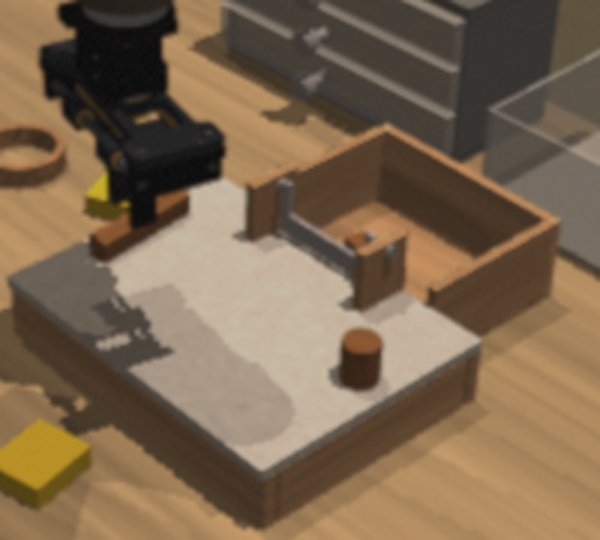

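View pics/top6.png

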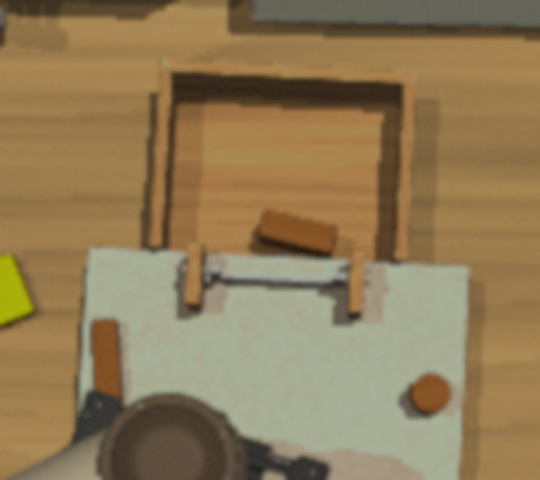

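The flap hangs at x ≈ 0 (shut). The block stands on its end face in the tray, clear of the flap, and the stick and dowel are in place. I'll let the arm come to rest, then hand in.

Call:
{"op": "apply_moves", "data": {
  "plan": "0 0 0 0; 0 0 0 0; 0 0 0 0; 0 0 0 0; 0 0 0 0; 0 0 0 0; 0 0 0 0; 0 0 0 0; 0 0 0 0; 0 0 0 0"
}}

```text
time_s: 18.1
position: [0.5087, 0.0927, 0.1697]
tool_rot: [3.111, -0.44, -0.0]
ft_force: [-0.1, 0.4, -0.5]
gripper_width: 0.0303
```

```bash
python3 - <<'E'
from h import *
O=np.array([.6838,.0381])
c=vision.camera("top");W=pts(c)
d=W[...,:2]-O; X=d[...,0]-.0325*d[...,1];Y=d[...,1]+.0325*d[...,0];Z=W[...,2]
m=(X>.026)&(X<.17)&(abs(Y)<.095)&(Z>.03)&(Z<.12)
print('block',m.sum(),X[m].mean(),Y[m].mean(),np.median(Z[m]))
m=(abs(X)<.06)&(abs(Y)<.04)&(Z>.08)&(Z<.14); print('flap',np.median(X[m]))
s=sensors.sense();print(s["time_s"],abs(s["joint_vel"]).max())
print(close_job())
E
```

```text
block 282 0.043107127688792574 -0.015286317938784379 0.06425564102801273
flap -0.0016286231305199903
18.15 0.0023717754165444747
the job is handed in; nothing more can be done
None
```

I pushed the block in one straight line along the deck and under the flap until it dropped into the tray. Then I drew the fingers straight back out, raised them clear and handed the job in at 18.2 s. The hand-in gave no verdict.

**Block:** It is in the tray, standing on its end rather than lying flat. Its centre is at about x 43, y −15 mm in the box frame, with its top at about 64 mm, so the centre is about 36 mm above the bench. It did not move between the last two pictures.

**Flap:** It hangs shut, measured at x ≈ −2 mm.

**Bystanders:** The stick and dowel look unmoved in the pictures. I did not re-measure the glue, tape, driver, screws and mallet, but the arm never worked near them.

**Checks that were odd or missing:**
- At the end of the push there was a brief push-back of about 5 N, which was gone once I eased back. I didn't find its cause.
- I had no direct reading of the flap angle while the block was under it; I inferred that from the finger position.
- After the drop, the block detector's best hits were the look-alikes. I relied on the depth pictures and the top view for the block's position instead.

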